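# Find the short-drilled hole with the rod depth gauge

### The arm

A 6-joint arm with a two-finger parallel gripper is mounted at the origin on the work surface; the furniture and walls round the work are solid. World frame = base frame: x ahead of the robot, y to its left, z up, the work surface at z = 0. Lengths are in m, angles in rad, forces in N, time in s.
With the tool pointing down it reaches from about 0.375 to 0.9 m from the base axis. Payload 3.1 kg.
Tool frame: the origin (TCP) lies midway between the tips of the shut fingers; the grasp point (between the pads) lies 19 mm behind it (manip.grasp_offset is the distance from the TCP to the grasp point, in m); z points along the fingers, y is the line along which they close (so a half turn about z gives the same grasp; the last joint's range is limited). The gripper opens to 85 mm and grips with 20 to 120 N. Pads are 22 mm wide; open, the fingers measure 114 mm over their backs; the gripper's body (76 mm by 85 mm) begins 54 mm behind the grasp point. The pads swing forward as they close: fully open they stand 13 mm farther back than shut.
Start: joints at [-1.365, 0.527, 1.433, -0, 1.181, -0.178], TCP at [0.235, -0.579, 0.231] pointing down, gripper open.
Joint ranges: [-3.08, 3.08], [-0.75, 2.2], [0.22, 2.44], [-1.43, 4.57], [0, 2.65], [-2.85, 2.85]. Speed limits (rad/s): [2.79, 2.79, 3.14, 3.14, 3.14, 3.14].

### API

Orientations are given as a unit quaternion [x, y, z, w].
In Python, from station import sensors, cams, order, manip gives the robot as it stands.
- The arm moves only by the tool move_arm, never from a script. Its argument "targets" is a list of rows, each an object of numbers: "dx", "dy", "dz": the shift along the world's x, y, z normalised to -1 to 1, where 1 is 25 mm; "rx", "ry", "rz": the turn, a rotation vector about the world's x, y, z normalised to -1 to 1, where 1 is 30 degrees. A call has exactly 10 rows; each row shifts and turns the commanded pose from where the row before left it; what a row does not reach is not made up. A row lasts 1/8 s, in which the tool goes at most 62.5 mm and 10.7 degrees, less where a joint would pass 70% of its speed; a pose out of reach is approached as far as the arm can. A call with a number of a shift or a turn outside -1 to 1 is refused whole. A call with a gripper value outside its range is refused whole. "claw" is the opening in per cent of the stroke, from 0 (shut) to 100 (fully open), set as the call begins (left out, the last holds). The fingers move at their own pace and stop on an object; "newtons" is the grip in N (left out, the last holds). Time passes only in rows, so rows that do not move let the fingers close, or fill a call up. It gives the time, the measured TCP pose, the force, the opening and the grip force at its end, in the units of the state.
- sensors.sense(): the state, without advancing time (a new reading comes with each control period).
- cams.snapshot(name): name is "side" or "top" or "wrist"; returns the picture (384x512x3 uint8, red, green, blue); there is no depth.
- cams.camera_model(name): a dict with "fx", "fy", "cx", "cy" (pixels), "extrinsics" (4x4, takes a point from world to camera coordinates). Camera axes: x right, y down, z forward; pixel columns grow to the right and rows downward; lengths in m; the calibration is good to about 2 mm. A picture is of the moment at which its call begins: read the wrist's pose just before it. camera_model takes no time and is no camera call; for the wrist camera it gives the pose at the moment of the call.
- order.sign_off(): hands the job in; it is judged then, once.
The state is a dict: "t": time; "q": joint angles; "qd": joint speeds; "tau": joint torques, N m; "tcp_pos": TCP position; "tool_rot": TCP orientation; "force": force on the tool from outside, world axes, zero at the start; "ft_torque": the same for the moment, N m; "finger_gap": opening from 0.0 (shut) to 1.0 (fully open); "gripper_force": force on a finger pad.
Only numpy, scipy, OpenCV 4.12 (cv2) and the standard library are available. Lean on these libraries where they do the work, as an engineer would, in place of code of your own. Each camera call takes 0.05 s, during which the arm holds its last target. There are 200 camera calls.

### The job

The three holes in the top of the steel block should all be 40 mm deep, but one of them was drilled short by 7 mm or more. Find it with the depth gauge: set its base on the block over a hole and let its rod down until it bottoms. Leave the gauge standing over the short hole, base flat on the block and rod right down on the bottom, so that I can read off how much is missing. It is a measuring instrument, so feel for the bottom gently, never ram it against the block or tip it over, and leave the other things on the bench where they are.

Things in the scene. Friction and masses are not known exactly. Their poses are not given: they have to be found in the camera images.
- gauge: rod depth gauge, about 0.5 kg, loose, standing upright on the bench at the start. Origin at the centre of its flat underside, z up. Steel base 40 mm (x) by 90 mm (y) by 14 mm high, on it a round sleeve, 26 to 32 mm thick, up to 46 mm. An 8 mm rod slides in the sleeve along z and carries a square head on top.
- rod_head (a point): where to grip the gauge: middle of the head of its rod, on the gauge's axis, 118 mm above the rod's tip (and above the underside, with the rod drawn up). The head is 22x22 mm, flats square to the gauge's x and y, from 101 to 131 mm above the tip. Lifted by its head, the rod draws up to its stop, flush with the underside, and then the whole gauge hangs from it.
- rod (a joint): how far the rod stands out below the underside of the gauge's base, in m: 0 drawn up flush (as at the start), at most 0.050. It is also 55 mm less the bare rod between sleeve and head; black rings on it every 5 mm. With the base on the block and the rod on a hole's bottom it is the hole's depth. The sleeve drags on the rod with 2 N, so it stays where left (rod with head 60 g, the rest 450 g).
- rod_tip (a point): centre of the lower end of the gauge's rod; the rod is steel, 8 mm thick, tapered over its last 3 mm to a 4 mm end, on the gauge's axis
- block: plain steel block, fixed, 70 mm (x) by 130 mm (y) by 60 mm high, at each end a low foot (26 mm long, 16 mm high, with cap screws to 25 mm). Origin at the centre of its underside. Flat top face with three blind holes in a row along y at +36, 0 and -36 mm: two are 40 mm deep (39 to 41), one, which cannot be told by eye, only 25 to 33 mm.
- hole_1 (a point): centre of the mouth of the +y blind hole, on the block's top face. All three mouths look alike: 9.5 mm across, edges broken by a 1 mm chamfer, on a 36 mm pitch along the block; the holes go straight down and their bottoms are flat.
- hole_2 (a point): centre of the mouth of the middle blind hole, on the block's top face. All three mouths look alike: 9.5 mm across, edges broken by a 1 mm chamfer, on a 36 mm pitch along the block; the holes go straight down and their bottoms are flat.
- hole_3 (a point): centre of the mouth of the -y blind hole, on the block's top face. All three mouths look alike: 9.5 mm across, edges broken by a 1 mm chamfer, on a 36 mm pitch along the block; the holes go straight down and their bottoms are flat.
- bolt_1: loose hexagon bolt, 22x58x20 mm, lying on the bench behind the block; bystander; origin under its middle
- pipe_offcut: short steel pipe, 42 mm across and 60 mm tall, standing at the back of the bench; bystander; origin at the centre of its underside
- flat_offcut: dark flat steel offcut, 40 mm (x) by 120 mm (y) by 6 mm, lying flat on the bench behind the gauge; bystander; origin at the centre of its underside

How it is judged:
By the outcome, as a careful person would: the job done as asked, in the order asked, and still so for the second after the job is handed in, with the robot touching nothing.
It also fails if it takes over 61 s, if anything falls off the work surface, if the arm or the gripper's body presses on something with over 40 N, if the wrist force passes 120 N, or if a joint passes its speed limit or range.

## Working session

There is one attempt and no reset: what is moved stays moved. The work goes in short steps, Python scripts to look and compute and a tool call to move; the robot and the scene stay as the last step left them, time stands still between calls to the robot, and variables do not carry over. Pictures are saved under pics/ and viewed, at most 10 in all, crops included, and the job is handed in when it is done.

Besides the shell and the picture viewer there is one more tool, called after "Call:" as name(argument=value, ...) on one line, values as JSON. move_arm: Moves the arm, as the interface text tells. Scaled input: -1 to 1 covers 25 mm each way for a shift and 30 degrees each way for a turn. Its arguments: {"type":"object","properties":{"targets":{"type":"array"},"claw":{"type":"number"},"newtons":{"type":"number"}},"required":["targets"]}

```bash
mkdir -p pics; ls; python3 - <<'E'
from station import sensors,cams,manip
import cv2,numpy as np
print(sensors.sense())
for n in ("side","top"):
    im=cams.snapshot(n); cv2.imwrite(f"pics/{n}0.png",im[:,:,::-1])
    m=cams.camera_model(n); print(n,m)
print(manip.grasp_offset)
E
```

```text
pics
{'t': 0.0, 'q': array([-1.36447537e+00,  5.28483354e-01,  1.43392789e+00,  7.73884738e-06,
        1.18140177e+00, -1.78504443e-01]), 'qd': array([ 7.19738090e-04, -1.23020270e-03,  1.01299268e-03, -1.10252942e-05,
        6.08129578e-04, -2.12718275e-05]), 'tau': array([ 1.96327160e-04, -4.42346406e+01, -1.78026474e+01, -2.83698309e-04,
        8.34082573e-03, -7.58068275e-07]), 'tcp_pos': array([ 0.23449789, -0.57855217,  0.23031493]), 'tool_rot': array([ 9.81545395e-01,  1.91226060e-01, -1.18623813e-05, -1.11012147e-03]), 'force': array([-0.05712602, -0.426464  , -0.10251724]), 'ft_torque': array([-0.01453566, -0.00348671, -0.03961905]), 'gripper_force': 0.0, 'finger_gap': 1.0016291653999916}
side {'fx': 399.7036087741975, 'fy': 399.7036087741975, 'cx': 255.07299503055177, 'cy': 190.50187631125198, 'extrinsics': array([[-0.90757246, -0.41983806,  0.00694479,  0.50330346],
       [-0.28107469,  0.59515142, -0.75285577,  0.0990993 ],
       [ 0.3119443 , -0.68522317, -0.65814889,  0.92061235],
       [ 0.        ,  0.        ,  0.        ,  1.        ]])}
top {'fx': 440.54336573222884, 'fy': 440.54336573222884, 'cx': 254.1347621511768, 'cy': 191.84794330319798, 'extrinsics': array([[ 0.02221993, -0.99943067, -0.02538906,  0.18904151],
       [-0.99358615, -0.01925939, -0.11142545,  0.45791429],
       [ 0.11087304,  0.02770209, -0.99344842,  0.91182173],
       [ 0.        ,  0.        ,  0.        ,  1.        ]])}
0.0187
```

View pics/side0.png

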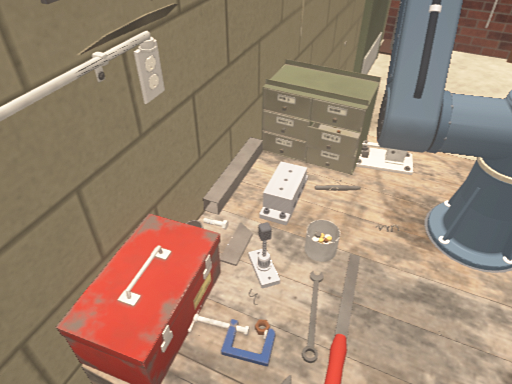

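View pics/top0.png

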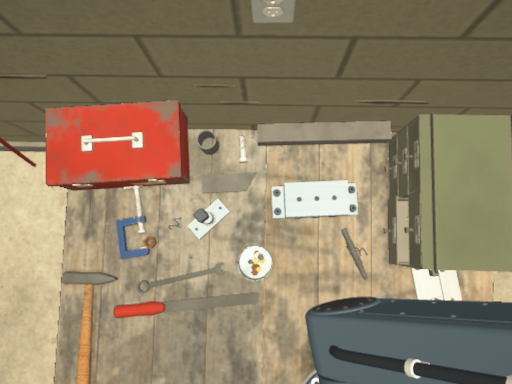

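The side view shows the gauge near (264,262) with its head at (264,230), and the block at (285,190). In the top view the gauge base is at about (208,219) with its head at (203,215). The block's holes there are at about (298,198), (317,198) and (336,198), and a cup stands at (255,263).

```bash
cat > h.py <<'E'
import numpy as np,cv2
from station import sensors,cams
def cast(m,u,v,z):
    R=m['extrinsics'][:3,:3];t=m['extrinsics'][:3,3]
    c=-R.T@t; d=R.T@np.array([(u-m['cx'])/m['fx'],(v-m['cy'])/m['fy'],1])
    return c+d*(z-c[2])/d[2]
def proj(m,p):
    q=m['extrinsics']@np.r_[p,1]; return np.array([m['fx']*q[0]/q[2]+m['cx'],m['fy']*q[1]/q[2]+m['cy']])
E
python3 - <<'E'
from h import *
im=cv2.imread('pics/top0.png');g=cv2.cvtColor(im,cv2.COLOR_BGR2GRAY)
hsv=cv2.cvtColor(im,cv2.COLOR_BGR2HSV);m=cams.camera_model('top')
w=((hsv[:,:,1]<40)&(hsv[:,:,2]>140)).astype(np.uint8)
n,l,s,c=cv2.connectedComponentsWithStats(w)
for i in range(1,n):
    if s[i,4]>150 and 120<c[i][1]<290 and c[i][0]<380:
        cnt=max(cv2.findContours((l==i).astype(np.uint8),0,2)[0],key=cv2.contourArea)
        r=cv2.minAreaRect(cnt);print(s[i],c[i],r)
        for p in cv2.boxPoints(r): print(' ',p,cast(m,*p,.014)[:2].round(4),cast(m,*p,.06)[:2].round(4))
# holes: dark blobs
sub=g[185:212,288:346].astype(float); d=(np.median(sub)-sub).clip(20)-20
n,l,s,c=cv2.connectedComponentsWithStats((d>0).astype(np.uint8))
for i in range(1,n):
    if 4<s[i,4]<60:
        ys,xs=np.where(l==i);ww=d[ys,xs];u=288+(xs*ww).sum()/ww.sum();v=185+(ys*ww).sum()/ww.sum()
        print('hole',s[i],u,v,cast(m,u,v,.06)[:2].round(4))
# gauge head dark
sub=(g[200:240,185:232]<110).astype(np.uint8)
n,l,s,c=cv2.connectedComponentsWithStats(sub)
for i in range(1,n):
    if s[i,4]>20: print('dark',s[i],c[i]+[185,200],cast(m,*(c[i]+[185,200]),.131)[:2])
a=cv2.resize(im[180:250,180:360],None,fx=4.4,fy=4.4,interpolation=cv2.INTER_CUBIC)
s=cv2.imread('pics/side0.png')[155:295,190:370]; s=cv2.resize(s,None,fx=2,fy=2,interpolation=cv2.INTER_CUBIC)
o=np.zeros((a.shape[0]+s.shape[0],792,3),np.uint8);o[:a.shape[0],:a.shape[1]]=a[:,:792];o[a.shape[0]:,:s.shape[1]]=s
cv2.imwrite('pics/c1.png',o);print(o.shape)
E
```

```text
[ 82 133  60  18 318] [110.8081761  140.63207547] ((111.53177642822266, 141.49795532226562), (14.226367950439453, 59.89937973022461), 86.34777069091797)
  [ 81.189804 136.30702 ] [0.572  0.5855] [0.5612 0.5654]
  [140.96753 132.49141] [0.5828 0.4524] [0.5714 0.4388]
  [141.87375 146.68889] [0.5508 0.4487] [0.5411 0.4353]
  [ 82.09602 150.5045 ] [0.54   0.5813] [0.5308 0.5615]
[ 271  180   87   39 2796] [314.01072961 198.96924177] ((313.9502868652344, 198.63951110839844), (35.4907341003418, 85.5772933959961), 87.22978973388672)
  [270.354   182.98288] [0.4755 0.1642] [0.4694 0.1646]
  [355.8313 178.8469] [ 0.488  -0.0201] [ 0.4812 -0.0108]
  [357.54657 214.29614] [ 0.4114 -0.0235] [ 0.4084 -0.014 ]
  [272.06927 218.43213] [0.3987 0.1591] [0.3963 0.1598]
[188 199  42  40 675] [208.84592593 218.55555556] ((208.13101196289062, 218.2723846435547), (18.8513240814209, 41.854923248291016), 48.36646270751953)
  [186.22755 225.131  ] [0.3804 0.3437] [0.3789 0.3354]
  [217.51033 197.32411] [0.442 0.278] [0.4375 0.2729]
  [230.03447 211.41377] [0.412 0.25 ] [0.4089 0.2462]
  [198.7517  239.22066] [0.3508 0.3155] [0.3508 0.3086]
[237 246  35  35 732] [253.9795082  262.07103825] ((254.0, 263.0), (34.0, 34.0), 90.0)
  [237. 246.] [0.3383 0.233 ] [0.3388 0.23  ]
  [271. 246.] [0.3399 0.1603] [0.3404 0.1609]
  [271. 280.] [0.2685 0.1591] [0.2724 0.1597]
  [237. 280.] [0.2667 0.2311] [0.2708 0.2282]
hole [ 8 11  6  6 26] 298.78005284015853 198.84742404227214 [0.4376 0.1057]
hole [26 11  6  5 26] 316.3795336787565 198.02720207253887 [0.44   0.0698]
hole [44 10  5  5 23] 333.89628591450594 197.27680448493342 [0.4423 0.034 ]
dark [13  9 11 14 35] [203.85714286 216.65714286] [0.39333224 0.28972363]
(588, 792, 3)
```

View pics/c1.png

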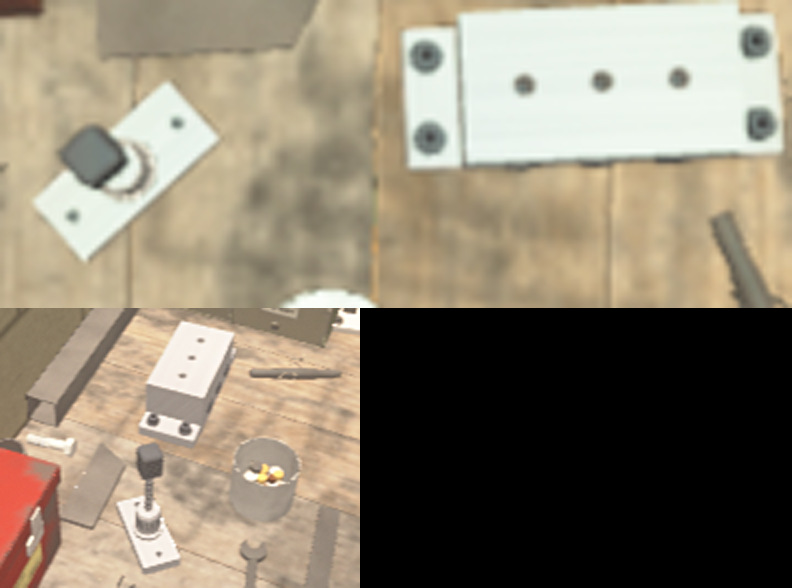

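The crop shows the gauge's base rectangle at about 47° to the block, the dark head over it, and three clear holes. The sizes agree with those given: base 90×41 mm, hole pitch 35.9 mm. I'll check the cabinet and wall clearance before crossing.

```bash
python3 - <<'E'
from h import *
s=cams.camera_model('side');t=cams.camera_model('top')
for z in (.1,.15,.2,.25,.3): print(z,'side top-left-front',cast(s,263,87,z)[:2].round(3),'top-right-front',cast(s,357,104,z)[:2].round(3),'back',cast(s,378,76,z)[:2].round(3),'| top cam',cast(t,432,115,z)[:2].round(3),cast(t,432,268,z)[:2].round(3))
print('foot',cast(s,262,152,0),cast(s,358,170,0),'topcam wallfoot',cast(t,220,128,0))
E
```

```text
0.1 side top-left-front [ 0.654 -0.273] top-right-front [ 0.363 -0.294] back [ 0.346 -0.507] | top cam [ 0.606 -0.154] [ 0.306 -0.147]
0.15 side top-left-front [ 0.615 -0.182] top-right-front [ 0.348 -0.201] back [ 0.333 -0.396] | top cam [ 0.591 -0.135] [ 0.308 -0.128]
0.2 side top-left-front [ 0.575 -0.09 ] top-right-front [ 0.334 -0.107] back [ 0.32  -0.284] | top cam [ 0.577 -0.116] [ 0.311 -0.11 ]
0.25 side top-left-front [0.536 0.001] top-right-front [ 0.32  -0.014] back [ 0.307 -0.172] | top cam [ 0.562 -0.097] [ 0.314 -0.091]
0.3 side top-left-front [0.496 0.093] top-right-front [0.305 0.079] back [ 0.295 -0.06 ] | top cam [ 0.547 -0.078] [ 0.316 -0.073]
foot [ 0.57127326 -0.08385889  0.        ] [ 0.29900221 -0.119753    0.        ] topcam wallfoot [0.59928624 0.2789144  0.        ]
```

Call:
move_arm(targets=[{"dx":0.8,"dy":0.5,"dz":1,"rz":0.09},{"dx":0.8,"dy":0.5,"dz":1,"rz":0.09},{"dx":0.8,"dy":0.9,"dz":1,"rz":0.09},{"dx":0.8,"dy":1,"dz":1,"rz":0.09},{"dx":0.8,"dy":1,"dz":1,"rz":0.09},{"dx":0.8,"dy":1,"dz":1,"rz":0.09},{"dx":0.8,"dy":1,"dz":1,"rz":0.09},{"dx":0.8,"dy":1,"rz":0.09},{"dx":0.8,"dy":1,"rz":0.09},{"dx":0.8,"dy":1,"rz":0.09}], claw=100)

```text
schema error: expected keys dx, dy, dz, rx, ry, rz
```

Call:
move_arm(targets=[{"dx":0.2,"dy":1,"rz":0.1},{"dx":0.2,"dy":1,"rz":0.1},{"dx":0.2,"dy":1,"rz":0.1},{"dx":0.2,"dy":1,"rz":0.1},{"dx":0.2,"dy":1,"rz":0.1},{"dy":1,"rz":0.1},{"dy":1,"rz":0.1},{"dy":1,"rz":0.1},{"dy":1,"rz":0.1},{"dy":1,"rz":0.1}])

```text
schema error: expected keys dx, dy, dz, rx, ry, rz
```

Call:
move_arm(targets=[{"dx":-0.2,"dy":1,"rz":0.1},{"dx":-0.2,"dy":1,"rz":0.1},{"dx":-0.2,"dy":1,"rz":0.1},{"dx":-0.2,"dy":1,"rz":0.1},{"dx":-0.2,"dy":1,"rz":0.1},{"dy":1,"dz":-0.6,"rz":0.1},{"dy":1,"dz":-0.6,"rz":0.1},{"dy":1,"dz":-0.6,"rz":0.1},{"dy":1,"dz":-0.6,"rz":0.1},{"dy":1,"dz":-0.6,"rz":0.1}])

```text
schema error: expected keys dx, dy, dz, rx, ry, rz
```

Every row needs all six keys, so I'll resend the moves with them.

Call:
move_arm(targets=[{"dx":0.8,"dy":0.5,"dz":1,"rx":0,"ry":0,"rz":0.09},{"dx":0.8,"dy":0.5,"dz":1,"rx":0,"ry":0,"rz":0.09},{"dx":0.8,"dy":0.9,"dz":1,"rx":0,"ry":0,"rz":0.09},{"dx":0.8,"dy":1,"dz":1,"rx":0,"ry":0,"rz":0.09},{"dx":0.8,"dy":1,"dz":1,"rx":0,"ry":0,"rz":0.09},{"dx":0.8,"dy":1,"dz":1,"rx":0,"ry":0,"rz":0.09},{"dx":0.8,"dy":1,"dz":1,"rx":0,"ry":0,"rz":0.09},{"dx":0.8,"dy":1,"dz":0,"rx":0,"ry":0,"rz":0.09},{"dx":0.8,"dy":1,"dz":0,"rx":0,"ry":0,"rz":0.09},{"dx":0.8,"dy":1,"dz":0,"rx":0,"ry":0,"rz":0.09}], claw=100)

```text
t: 1.35
tcp_pos: [0.435, -0.3556, 0.4058]
tool_rot: [0.909, 0.416, -0.0, -0.001]
force: [-0.1, -1.1, 0.3]
finger_gap: 1.001
gripper_force: 0.0
```

Call:
move_arm(targets=[{"dx":0.2,"dy":1,"dz":0,"rx":0,"ry":0,"rz":0.1},{"dx":0.2,"dy":1,"dz":0,"rx":0,"ry":0,"rz":0.1},{"dx":0.2,"dy":1,"dz":0,"rx":0,"ry":0,"rz":0.1},{"dx":0.2,"dy":1,"dz":0,"rx":0,"ry":0,"rz":0.1},{"dx":0.2,"dy":1,"dz":0,"rx":0,"ry":0,"rz":0.1},{"dx":0,"dy":1,"dz":0,"rx":0,"ry":0,"rz":0.1},{"dx":0,"dy":1,"dz":0,"rx":0,"ry":0,"rz":0.1},{"dx":0,"dy":1,"dz":0,"rx":0,"ry":0,"rz":0.1},{"dx":0,"dy":1,"dz":0,"rx":0,"ry":0,"rz":0.1},{"dx":0,"dy":1,"dz":0,"rx":0,"ry":0,"rz":0.1}])

```text
t: 2.6
tcp_pos: [0.4587, -0.1057, 0.4061]
tool_rot: [0.771, 0.637, -0.0, -0.0]
force: [0.1, -0.2, 0.4]
finger_gap: 1.001
gripper_force: 0.0
```

Call:
move_arm(targets=[{"dx":-0.2,"dy":1,"dz":0,"rx":0,"ry":0,"rz":0.1},{"dx":-0.2,"dy":1,"dz":0,"rx":0,"ry":0,"rz":0.1},{"dx":-0.2,"dy":1,"dz":0,"rx":0,"ry":0,"rz":0.1},{"dx":-0.2,"dy":1,"dz":0,"rx":0,"ry":0,"rz":0.1},{"dx":-0.2,"dy":1,"dz":0,"rx":0,"ry":0,"rz":0.1},{"dx":0,"dy":1,"dz":-0.6,"rx":0,"ry":0,"rz":0.1},{"dx":0,"dy":1,"dz":-0.6,"rx":0,"ry":0,"rz":0.1},{"dx":0,"dy":1,"dz":-0.6,"rx":0,"ry":0,"rz":0.1},{"dx":0,"dy":1,"dz":-0.6,"rx":0,"ry":0,"rz":0.1},{"dx":0,"dy":1,"dz":-0.6,"rx":0,"ry":0,"rz":0.1}])

```text
t: 3.85
tcp_pos: [0.4337, 0.1438, 0.3307]
tool_rot: [0.579, 0.815, -0.0, -0.0]
force: [0.9, 0.1, -0.1]
finger_gap: 1.002
gripper_force: 0.0
```

Call:
move_arm(targets=[{"dx":-0.19,"dy":0.77,"dz":-0.5,"rx":0,"ry":0,"rz":0.1},{"dx":-0.19,"dy":0.77,"dz":-0.5,"rx":0,"ry":0,"rz":0.1},{"dx":-0.19,"dy":0.77,"dz":-0.5,"rx":0,"ry":0,"rz":0.1},{"dx":-0.19,"dy":0.77,"dz":-0.5,"rx":0,"ry":0,"rz":0.1},{"dx":-0.19,"dy":0.77,"dz":-0.5,"rx":0,"ry":0,"rz":0.1},{"dx":-0.19,"dy":0.77,"dz":-0.5,"rx":0,"ry":0,"rz":0.1},{"dx":-0.19,"dy":0.77,"dz":-0.5,"rx":0,"ry":0,"rz":0.1},{"dx":-0.19,"dy":0.77,"dz":-0.5,"rx":0,"ry":0,"rz":0.1},{"dx":0,"dy":0,"dz":0,"rx":0,"ry":0,"rz":0},{"dx":0,"dy":0,"dz":0,"rx":0,"ry":0,"rz":0}])

```text
t: 5.1
tcp_pos: [0.3966, 0.2967, 0.2316]
tool_rot: [0.398, 0.917, -0.0, 0.0]
force: [-0.5, -0.2, 0.0]
finger_gap: 1.0
gripper_force: 0.0
```

```bash
python3 - <<'E'
from h import *
m=cams.camera_model('wrist');im=cams.snapshot('wrist');cv2.imwrite('pics/w1.png',im[:,:,::-1]);np.save('w1.npy',m['extrinsics'])
s=sensors.sense();print(s['tcp_pos'],s['tool_rot'],m['fx'],m['cx'],m['cy'])
R=m['extrinsics'][:3,:3];print(R.round(3),-R.T@m['extrinsics'][:3,3])
print(proj(m,[.3963,.2968,.131]),proj(m,[.3963,.2968,.0]))
E
```

```text
[0.39687009 0.2966662  0.23178683] [3.98683269e-01 9.17088606e-01 8.52504073e-05 3.63509245e-04] 344.4484700032528 255.55025412674198 193.84975023159603
[[ 0.731  0.682  0.   ]
 [ 0.658 -0.704  0.268]
 [ 0.183 -0.196 -0.963]] [0.351525   0.34548468 0.37383312]
[254.78731725 192.04356777] [255.01476322 160.6626589 ]
```

View pics/w1.png

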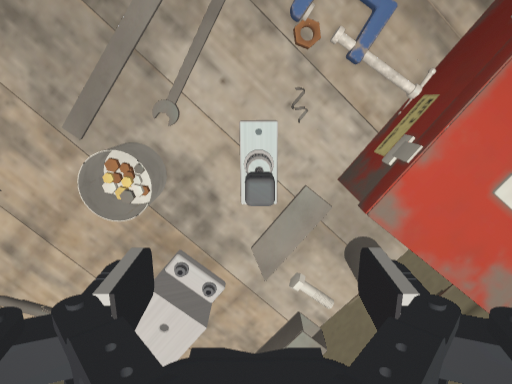

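The wrist view shows the head's top face at about (260,188), the base's axis at about column 259, and the toolbox corner at (340,180). I'll measure the head and the toolbox clearance.

```bash
python3 - <<'E'
from h import *
m=cams.camera_model('wrist');t=cams.camera_model('top');s=cams.camera_model('side')
im=cv2.imread('pics/w1.png');g=cv2.cvtColor(im,cv2.COLOR_BGR2GRAY);hsv=cv2.cvtColor(im,cv2.COLOR_BGR2HSV)
for v in (130,140,150,185,190,195,200): print(v,g[v,232:288:2])
print('col',g[160:212:2,260])
w=((g>150)&(hsv[:,:,1]<40)).astype(np.uint8);w[:110]=0;w[215:]=0;w[:,:225]=0;w[:,290:]=0
c=max(cv2.findContours(w,0,2)[0],key=cv2.contourArea);r=cv2.minAreaRect(c);print(r)
for p in cv2.boxPoints(r):print(p,cast(m,*p,.014)[:2].round(4))
for z in (.08,.1,.12,.14): print(z,cast(t,188,184,z)[:2],cast(s,219,238,z)[:2],cast(m,361,207,z)[:2])
E
```

```text
130 [165 160 157 150 192 210 205 208 208 209 206 207 126 123 122 205 209 207
 208 205 208 208 205 163 167 166 166 168]
140 [148 113 158 155 186 210 204 207 207 208 205 208 209 209 206 207 209 206
 208 205 207 208 200 155 154 152 150 153]
150 [147 150 155 157 185 209 204 206 207 208 182 163 169 170 170 172 169 205
 207 205 206 208 198 151 154 155 153 150]
185 [163 161 160 163 145 208 205  92 107 121 122 122 122 122 121 122 122 122
 121 115 104  72 193 166 166 134 174 169]
190 [160 161 164 168 140 206 205  91 110 121 121 121 119 121 121 121 121 121
 121 120 108  73 193 161 164 163 162 152]
195 [170 169 168 168 133 206 205  92 110 117 118 119 119 120 120 119 118 120
 121 117 109  70 191 155 158 159 158 155]
200 [169 171 167 164 145 205 204  98 112 117 117 117 116 117 118 118 120 120
 120 116 109  99 189 151 151 151 155 156]
col [205 208 204 169  88  82  58  59  48  74 102 113 121 122 121 121 120 120
 119 118 118 117 107 145 162 167]
((258.5, 162.5), (83.0, 39.0), 90.0)
[239. 121.] [0.355  0.3175]
[278. 121.] [0.3842 0.3447]
[278. 204.] [0.4461 0.2807]
[239. 204.] [0.4149 0.2516]
0.08 [0.46147895 0.3314651 ] [0.48505868 0.3230819 ] [0.48513038 0.34125873]
0.1 [0.45894288 0.32785896] [0.47542404 0.33849431] [0.47605779 0.34154126]
0.12 [0.45640682 0.32425282] [0.4657894  0.35390672] [0.46698521 0.34182379]
0.14 [0.45387076 0.32064668] [0.45615477 0.36931913] [0.45791262 0.34210631]
```

Call:
move_arm(targets=[{"dx":0.04,"dy":0.05,"dz":-0.8,"rx":0,"ry":0,"rz":0},{"dx":0.04,"dy":0.05,"dz":-0.8,"rx":0,"ry":0,"rz":0},{"dx":0,"dy":0,"dz":-0.8,"rx":0,"ry":0,"rz":0},{"dx":0,"dy":0,"dz":-0.4,"rx":0,"ry":0,"rz":0},{"dx":0,"dy":0,"dz":0,"rx":0,"ry":0,"rz":0},{"dx":0,"dy":0,"dz":0,"rx":0,"ry":0,"rz":0},{"dx":0,"dy":0,"dz":0,"rx":0,"ry":0,"rz":0},{"dx":0,"dy":0,"dz":0,"rx":0,"ry":0,"rz":0},{"dx":0,"dy":0,"dz":0,"rx":0,"ry":0,"rz":0},{"dx":0,"dy":0,"dz":0,"rx":0,"ry":0,"rz":0}])

```text
t: 6.4
tcp_pos: [0.3986, 0.2998, 0.1614]
tool_rot: [0.398, 0.917, 0.0, 0.0]
force: [-0.4, 0.7, 1.3]
finger_gap: 0.999
gripper_force: 0.0
```

```bash
python3 - <<'E'
from h import *
m=cams.camera_model('wrist');im=cams.snapshot('wrist')[:,:,::-1];cv2.imwrite('pics/w2.png',im)
s=sensors.sense();print(s['tcp_pos']);p=s['tcp_pos']
print('axis',[proj(m,[p[0],p[1],z]).round(1) for z in (.131,.118,p[2])])
g=cv2.cvtColor(np.ascontiguousarray(im),cv2.COLOR_BGR2GRAY)
for v in (180,190,200,210): print(v,g[v,225:300:2])
print('col',g[150:232:2,262])
for v in (255,265,275,290): print(v,'L',g[v,130:176:2],'R',g[v,336:382:2])
sm=cams.camera_model('side');si=cv2.imread('pics/side0.png',0)
print('side pred',proj(sm,[.3963,.2968,.118]),proj(sm,[.399,.2993,.118]))
h=(si[215:250,250:280]<95).astype(np.uint8);n,l,st,c=cv2.connectedComponentsWithStats(h)
i=1+st[1:,4].argmax();print(st[i],c[i]+[250,215])
E
```

```text
[0.39861565 0.29977051 0.1613433 ]
axis [array([254.8, 227. ]), array([254.8, 218.8]), array([254.7, 251.3])]
180 [152 148 144 142 187 207 180 138 138 144 191 205 205 203 202 204 206 206
 207 208 181 154 125 183 178 207 185 164 159 156 157 158 158 157 159 161
 163 164]
190 [162 161 162 163 182 206 204 139 187 203 207 207 176  82 103  87 100  80
 199 203 205 203 168 185 205 205 182 162 163 163 163 164 161 159 156 155
 153 150]
200 [161 159 160 163 181 205 189  61  61  57  57  57  56  57  56  56  55  56
  55  56  55  55  61 102 203 205 176 120 170 173 171 167 162 160 160 162
 163 160]
210 [160 161 164 167 171  86  68  78  85  86  85  86  87  87  87  86  86  86
  86  86  86  86  82  74  60 202 166 161 163 162 162 161 132 138 154 154
 155 152]
col [208 208 208 208 208 208 208 151 180 155  85  97 136 153 196 208 206 205
 205 204 201 201 200 167  58  55  56  55  49  66  86 100 108 116 121 121
 119 119 119 120 118]
255 L [122 122 121 122  60  34  35  34  34  32  35 143 145 105 136 140 142 144
 148 156 156 153 144] R [136 127 108 146 143 141 139 136 135 135 137 137  57  33  34  32  34  35
  35  98 121 122 121]
265 L [ 80  35  35  33  35  34  34  34  35  34  34  63 143 143 143 143 142 144
 147 115 133 133 132] R [136 137 136 134 136 134 135 113 133 138 133 134  36  32  33  33  34  34
  33  34  34  35  35]
275 L [ 35  36  34  35  35  35  34  34  34  34  35  35 128 130 131 130 130 134
 137 139 138 138 140] R [136 136 133 131 130 131 132 134 135 135 135  77  33  33  32  33  33  33
  33  33  33  33  32]
290 L [ 34  34  34  34  34  34  34  33  35  35  35  34 145 181 186 175 155 124
 111 112 111 108 106] R [159 161 159 155 153 152 148 143 138 133 130  59  34  34  32  33  32  33
  33  32  33  33  33]
side pred [265.46573181 230.04978347] [263.64246602 230.47717537]
[ 9 14 12 11 78] [264.44871795 234.83333333]
```

View pics/w2.png

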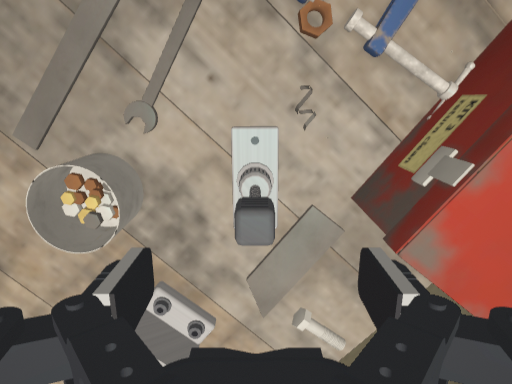

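The head spans columns 235–274 and is centred at 254.7. The fingers' midpoint is at about 255.5, so the gripper is aligned. I'll lower with the claw half closed to keep clear of the toolbox.

Call:
move_arm(targets=[{"dx":0,"dy":0,"dz":0,"rx":0,"ry":0,"rz":0},{"dx":0,"dy":0,"dz":0,"rx":0,"ry":0,"rz":0},{"dx":0,"dy":0,"dz":-0.5,"rx":0,"ry":0,"rz":0},{"dx":0,"dy":0,"dz":-0.5,"rx":0,"ry":0,"rz":0},{"dx":0,"dy":0,"dz":-0.5,"rx":0,"ry":0,"rz":0},{"dx":0,"dy":0,"dz":-0.5,"rx":0,"ry":0,"rz":0},{"dx":0,"dy":0,"dz":-0.4,"rx":0,"ry":0,"rz":0},{"dx":0,"dy":0,"dz":-0.16,"rx":0,"ry":0,"rz":0},{"dx":0,"dy":0,"dz":0,"rx":0,"ry":0,"rz":0},{"dx":0,"dy":0,"dz":0,"rx":0,"ry":0,"rz":0}], claw=50)

```text
t: 7.7
tcp_pos: [0.3989, 0.2999, 0.0976]
tool_rot: [0.398, 0.917, 0.0, 0.0]
force: [0.3, 0.4, 0.4]
finger_gap: 0.502
gripper_force: 0.0
```

Call:
move_arm(targets=[{"dx":0,"dy":0,"dz":0,"rx":0,"ry":0,"rz":0},{"dx":0,"dy":0,"dz":0,"rx":0,"ry":0,"rz":0},{"dx":0,"dy":0,"dz":0,"rx":0,"ry":0,"rz":0},{"dx":0,"dy":0,"dz":0,"rx":0,"ry":0,"rz":0},{"dx":0,"dy":0,"dz":0,"rx":0,"ry":0,"rz":0},{"dx":0,"dy":0,"dz":0,"rx":0,"ry":0,"rz":0},{"dx":0,"dy":0,"dz":0,"rx":0,"ry":0,"rz":0},{"dx":0,"dy":0,"dz":0,"rx":0,"ry":0,"rz":0},{"dx":0,"dy":0,"dz":0,"rx":0,"ry":0,"rz":0},{"dx":0,"dy":0,"dz":0,"rx":0,"ry":0,"rz":0}], claw=0, newtons=40)

```text
t: 8.95
tcp_pos: [0.3987, 0.2997, 0.0976]
tool_rot: [0.398, 0.917, 0.0, 0.0]
force: [-0.9, -1.8, 5.2]
finger_gap: 0.251
gripper_force: 43.9
```

Call:
move_arm(targets=[{"dx":0,"dy":0,"dz":0.2,"rx":0,"ry":0,"rz":0},{"dx":0,"dy":0,"dz":0.4,"rx":0,"ry":0,"rz":0},{"dx":0,"dy":0,"dz":0.6,"rx":0,"ry":0,"rz":0},{"dx":0,"dy":0,"dz":0.6,"rx":0,"ry":0,"rz":0},{"dx":0,"dy":0,"dz":0.6,"rx":0,"ry":0,"rz":0},{"dx":0,"dy":0,"dz":0.6,"rx":0,"ry":0,"rz":0},{"dx":0,"dy":0,"dz":0.6,"rx":0,"ry":0,"rz":0},{"dx":0,"dy":0,"dz":0.4,"rx":0,"ry":0,"rz":0},{"dx":0,"dy":0,"dz":0,"rx":0,"ry":0,"rz":0},{"dx":0,"dy":0,"dz":0,"rx":0,"ry":0,"rz":0}])

```text
t: 10.2
tcp_pos: [0.3982, 0.2995, 0.197]
tool_rot: [0.398, 0.917, -0.0, -0.0]
force: [-0.5, 0.4, -6.1]
finger_gap: 0.253
gripper_force: 42.4
```

```bash
python3 - <<'E'
from h import *
print(sensors.sense()['force'])
m=cams.camera_model('wrist');m1=dict(m);m1['extrinsics']=np.load('w1.npy')
t=cams.camera_model('top');sd=cams.camera_model('side')
def blob(g,u,v,r=9):
    s=g[v-r:v+r+1,u-r:u+r+1].astype(float);d=(np.median(s)-s-25).clip(0)
    n,l,st,c=cv2.connectedComponentsWithStats((d>0).astype(np.uint8))
    i=1+st[1:,4].argmax();d=d*(l==i);yy,xx=np.mgrid[v-r:v+r+1,u-r:u+r+1];return (d*xx).sum()/d.sum(),(d*yy).sum()/d.sum(),st[i]
g=cv2.imread('pics/w1.png',0);b=blob(g,164,327);print('wrist h1',b,cast(m1,b[0],b[1],.06))
gs=cv2.imread('pics/side0.png',0)
for xy in ((.4376,.1057),(.44,.0698),(.4423,.034)):
    p=proj(sd,[*xy,.06]);u,v=p.round().astype(int);b=blob(gs,u,v,4);print('side',p,b,cast(sd,b[0],b[1],.06))
im=cams.snapshot('top')[:,:,::-1];cv2.imwrite('pics/t2.png',im)
E
```

```text
[-0.50288753  0.39525571 -6.08931994]
wrist h1 (np.float64(163.75093696763201), np.float64(327.39114139693356), array([ 4,  6, 10,  8, 64], dtype=int32)) [0.4402716  0.10799762 0.06      ]
side [281.37148718 187.89576585] (np.float64(280.7525), np.float64(188.4525), array([2, 4, 4, 2, 8], dtype=int32)) [0.43816778 0.10819345 0.06      ]
side [285.99480683 178.88684267] (np.float64(285.4077922077922), np.float64(179.4857142857143), array([2, 4, 4, 2, 8], dtype=int32)) [0.44044986 0.07253613 0.06      ]
side [290.40588872 170.36967154] (np.float64(289.869696969697), np.float64(170.70909090909092), array([2, 4, 4, 3, 8], dtype=int32)) [0.44301763 0.03584639 0.06      ]
```

Call:
move_arm(targets=[{"dx":0.17,"dy":-0.4,"dz":0,"rx":0,"ry":0,"rz":-0.07},{"dx":0.17,"dy":-0.8,"dz":0,"rx":0,"ry":0,"rz":-0.14},{"dx":0.17,"dy":-0.9,"dz":0,"rx":0,"ry":0,"rz":-0.16},{"dx":0.17,"dy":-0.9,"dz":0,"rx":0,"ry":0,"rz":-0.16},{"dx":0.17,"dy":-0.9,"dz":0,"rx":0,"ry":0,"rz":-0.16},{"dx":0.17,"dy":-0.9,"dz":0,"rx":0,"ry":0,"rz":-0.16},{"dx":0.17,"dy":-0.9,"dz":0,"rx":0,"ry":0,"rz":-0.16},{"dx":0.17,"dy":-0.9,"dz":0,"rx":0,"ry":0,"rz":-0.14},{"dx":0.17,"dy":-0.7,"dz":0,"rx":0,"ry":0,"rz":-0.1},{"dx":0.15,"dy":-0.35,"dz":0,"rx":0,"ry":0,"rz":-0.06}])

```text
t: 11.5
tcp_pos: [0.4408, 0.1072, 0.1971]
tool_rot: [0.685, 0.729, -0.0, -0.0]
force: [-0.3, 0.2, -5.2]
finger_gap: 0.25
gripper_force: 42.4
```

Call:
move_arm(targets=[{"dx":0,"dy":0,"dz":0,"rx":0,"ry":0,"rz":0},{"dx":0,"dy":0,"dz":-0.2,"rx":0,"ry":0,"rz":0},{"dx":0,"dy":0,"dz":-0.4,"rx":0,"ry":0,"rz":0},{"dx":0,"dy":0,"dz":-0.4,"rx":0,"ry":0,"rz":0},{"dx":0,"dy":0,"dz":-0.2,"rx":0,"ry":0,"rz":0},{"dx":0,"dy":0,"dz":0,"rx":0,"ry":0,"rz":0},{"dx":0,"dy":0,"dz":0,"rx":0,"ry":0,"rz":0},{"dx":0,"dy":0,"dz":0,"rx":0,"ry":0,"rz":0},{"dx":0,"dy":0,"dz":0,"rx":0,"ry":0,"rz":0},{"dx":0,"dy":0,"dz":0,"rx":0,"ry":0,"rz":0}])

```text
t: 12.75
tcp_pos: [0.4407, 0.1085, 0.1674]
tool_rot: [0.684, 0.73, 0.0, 0.0]
force: [0.2, -0.5, -5.5]
finger_gap: 0.254
gripper_force: 42.4
```

```bash
python3 - <<'E'
from h import *
s=sensors.sense();print(s['tcp_pos'],s['tool_rot'],s['force'],2*np.degrees(np.arctan2(s['tool_rot'][1],s['tool_rot'][0])))
m=cams.camera_model('wrist');np.save('w3.npy',m['extrinsics']);w=cams.snapshot('wrist')[:,:,::-1];sd=cams.snapshot('side')[:,:,::-1];t=cams.snapshot('top')[:,:,::-1]
cv2.imwrite('pics/w3.png',w);cv2.imwrite('pics/s3.png',sd);cv2.imwrite('pics/t3.png',t)
a=cv2.resize(w[100:330,120:390],(400,341));b=cv2.resize(sd[110:230,230:350],(400,400));c=cv2.resize(t[160:240,260:370],(400,291))
o=np.zeros((600,800,3),np.uint8);o[:341,:400]=a;o[:400,400:]=b;o[341:600,:400]=c[:259];cv2.imwrite('pics/c3.png',o)
E
```

```text
[0.44070087 0.10847041 0.16744807] [6.83634811e-01 7.29824240e-01 1.06806233e-04 1.12016519e-04] [ 0.17504804 -0.52343871 -5.48694782] 93.74332448049539
```

View pics/c3.png

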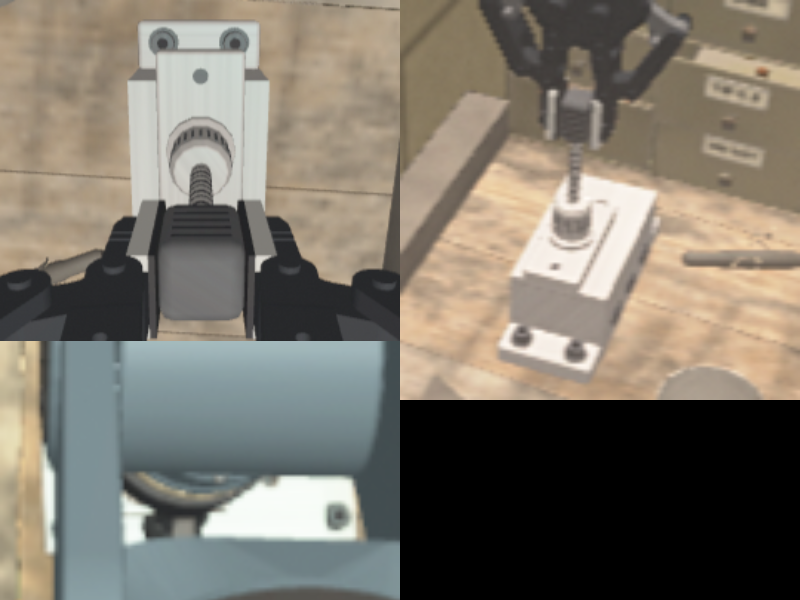

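The wrist crop shows the base (crop columns 156–244) over the block (128–268), parallel and nearly centred, with the rod upright. I'll measure the lateral offset from the edges.

```bash
python3 - <<'E'
from h import *
m=cams.camera_model('wrist');m['extrinsics']=np.load('w3.npy')
R=m['extrinsics'][:3,:3];print(R.round(3))
g=cv2.imread('pics/w3.png',0).astype(float)
for v in (160,170,180,190,200): print(v,'L',g[v,202:230].astype(int),'R',g[v,280:306].astype(int))
E
```

```text
[[ 0.998  0.065  0.001]
 [ 0.063 -0.962  0.267]
 [ 0.018 -0.267 -0.964]]
160 L [151 152 153 152 193 205 206 205 203 204 205 206 206 208 210 210 209 206
 203 202 202 203 204 169 186 199 211 210] R [211 212 211 199 184 185 206 206 205 206 208 208 208 208 207 208 209 210
 210 210 209 197 163 158 157 156]
170 L [153 154 154 153 179 205 206 204 204 204 206 206 207 207 209 209 209 206
 204 203 202 202 203 182 179 194 210 210] R [210 211 209 196 174 205 206 206 205 206 207 208 208 207 207 208 209 209
 209 208 208 176 159 158 157 155]
180 L [156 158 158 158 158 204 206 206 204 204 205 206 207 208 209 210 209 207
 205 203 202 202 203 204 167 189 206 209] R [209 210 206 193 170 205 206 205 205 207 208 207 207 206 207 208 209 210
 210 209 208 161 156 152 150 146]
190 L [154 157 157 157 159 188 205 206 205 204 205 207 208 208 209 209 208 208
 205 204 202 202 202 203 160 184 201 208] R [209 210 203 193 175 205 206 205 206 207 208 207 206 206 207 209 209 209
 209 208 179 139 136 134 134 134]
200 L [162 164 166 169 169 181 206 206 205 204 205 207 208 209 209 209 209 209
 207 205 203 202 203 203 166 185 196 209] R [208 209 200 189 187 204 205 205 206 208 207 207 206 206 208 209 209 209
 209 208 166 144 141 138 137 135]
```

Call:
move_arm(targets=[{"dx":-0.04,"dy":0,"dz":-0.1,"rx":0,"ry":0,"rz":0},{"dx":0,"dy":0,"dz":-0.12,"rx":0,"ry":0,"rz":0},{"dx":0,"dy":0,"dz":-0.08,"rx":0,"ry":0,"rz":0},{"dx":0,"dy":0,"dz":-0.02,"rx":0,"ry":0,"rz":0},{"dx":0,"dy":0,"dz":-0.02,"rx":0,"ry":0,"rz":0},{"dx":0,"dy":0,"dz":-0.02,"rx":0,"ry":0,"rz":0},{"dx":0,"dy":0,"dz":-0.02,"rx":0,"ry":0,"rz":0},{"dx":0,"dy":0,"dz":-0.02,"rx":0,"ry":0,"rz":0},{"dx":0,"dy":0,"dz":-0.02,"rx":0,"ry":0,"rz":0},{"dx":0,"dy":0,"dz":0,"rx":0,"ry":0,"rz":0}])

```text
t: 14.15
tcp_pos: [0.4397, 0.1086, 0.1571]
tool_rot: [0.684, 0.73, 0.0, 0.0]
force: [-1.3, 1.1, 1.8]
finger_gap: 0.251
gripper_force: 43.3
```

Call:
move_arm(targets=[{"dx":0,"dy":0,"dz":-0.02,"rx":0,"ry":0,"rz":0},{"dx":0,"dy":0,"dz":-0.02,"rx":0,"ry":0,"rz":0},{"dx":0,"dy":0,"dz":-0.02,"rx":0,"ry":0,"rz":0},{"dx":0,"dy":0,"dz":-0.02,"rx":0,"ry":0,"rz":0},{"dx":0,"dy":0,"dz":-0.02,"rx":0,"ry":0,"rz":0},{"dx":0,"dy":0,"dz":0,"rx":0,"ry":0,"rz":0},{"dx":0,"dy":0,"dz":0,"rx":0,"ry":0,"rz":0},{"dx":0,"dy":0,"dz":0,"rx":0,"ry":0,"rz":0},{"dx":0,"dy":0,"dz":0,"rx":0,"ry":0,"rz":0},{"dx":0,"dy":0,"dz":0,"rx":0,"ry":0,"rz":0}])

```text
t: 15.4
tcp_pos: [0.4397, 0.1085, 0.1542]
tool_rot: [0.684, 0.73, 0.0, 0.0]
force: [-0.3, 0.3, -0.6]
finger_gap: 0.254
gripper_force: 43.0
```

The rod is entering the hole with little force, so I'll continue down.

Call:
move_arm(targets=[{"dx":0,"dy":0,"dz":-0.04,"rx":0,"ry":0,"rz":0},{"dx":0,"dy":0,"dz":-0.08,"rx":0,"ry":0,"rz":0},{"dx":0,"dy":0,"dz":-0.08,"rx":0,"ry":0,"rz":0},{"dx":0,"dy":0,"dz":-0.1,"rx":0,"ry":0,"rz":0},{"dx":0,"dy":0,"dz":-0.1,"rx":0,"ry":0,"rz":0},{"dx":0,"dy":0,"dz":-0.1,"rx":0,"ry":0,"rz":0},{"dx":0,"dy":0,"dz":-0.1,"rx":0,"ry":0,"rz":0},{"dx":0,"dy":0,"dz":-0.08,"rx":0,"ry":0,"rz":0},{"dx":0,"dy":0,"dz":-0.04,"rx":0,"ry":0,"rz":0},{"dx":0,"dy":0,"dz":0,"rx":0,"ry":0,"rz":0}])

```text
t: 16.65
tcp_pos: [0.4396, 0.1084, 0.1361]
tool_rot: [0.684, 0.73, -0.0, -0.0]
force: [-1.1, 0.6, -1.0]
finger_gap: 0.251
gripper_force: 43.2
```

Call:
move_arm(targets=[{"dx":0,"dy":0,"dz":-0.02,"rx":0,"ry":0,"rz":0},{"dx":0,"dy":0,"dz":-0.02,"rx":0,"ry":0,"rz":0},{"dx":0,"dy":0,"dz":-0.02,"rx":0,"ry":0,"rz":0},{"dx":0,"dy":0,"dz":-0.02,"rx":0,"ry":0,"rz":0},{"dx":0,"dy":0,"dz":-0.02,"rx":0,"ry":0,"rz":0},{"dx":0,"dy":0,"dz":-0.02,"rx":0,"ry":0,"rz":0},{"dx":0,"dy":0,"dz":-0.02,"rx":0,"ry":0,"rz":0},{"dx":0,"dy":0,"dz":-0.02,"rx":0,"ry":0,"rz":0},{"dx":0,"dy":0,"dz":0,"rx":0,"ry":0,"rz":0},{"dx":0,"dy":0,"dz":0,"rx":0,"ry":0,"rz":0}], newtons=20)

```text
t: 17.9
tcp_pos: [0.4396, 0.1084, 0.1322]
tool_rot: [0.684, 0.73, -0.0, -0.0]
force: [-0.1, 2.3, -0.4]
finger_gap: 0.253
gripper_force: 43.3
```

Call:
move_arm(targets=[{"dx":0,"dy":0,"dz":-0.02,"rx":0,"ry":0,"rz":0},{"dx":0,"dy":0,"dz":-0.02,"rx":0,"ry":0,"rz":0},{"dx":0,"dy":0,"dz":-0.02,"rx":0,"ry":0,"rz":0},{"dx":0,"dy":0,"dz":-0.02,"rx":0,"ry":0,"rz":0},{"dx":0,"dy":0,"dz":-0.02,"rx":0,"ry":0,"rz":0},{"dx":0,"dy":0,"dz":-0.02,"rx":0,"ry":0,"rz":0},{"dx":0,"dy":0,"dz":-0.02,"rx":0,"ry":0,"rz":0},{"dx":0,"dy":0,"dz":-0.02,"rx":0,"ry":0,"rz":0},{"dx":0,"dy":0,"dz":0,"rx":0,"ry":0,"rz":0},{"dx":0,"dy":0,"dz":0,"rx":0,"ry":0,"rz":0}], claw=0, newtons=20)

```text
t: 19.15
tcp_pos: [0.4396, 0.1085, 0.1282]
tool_rot: [0.684, 0.73, -0.0, -0.0]
force: [-1.1, 2.7, 1.2]
finger_gap: 0.253
gripper_force: 43.3
```

Call:
move_arm(targets=[{"dx":0,"dy":0,"dz":-0.02,"rx":0,"ry":0,"rz":0},{"dx":0,"dy":0,"dz":-0.02,"rx":0,"ry":0,"rz":0},{"dx":0,"dy":0,"dz":-0.02,"rx":0,"ry":0,"rz":0},{"dx":0,"dy":0,"dz":-0.02,"rx":0,"ry":0,"rz":0},{"dx":0,"dy":0,"dz":-0.02,"rx":0,"ry":0,"rz":0},{"dx":0,"dy":0,"dz":-0.02,"rx":0,"ry":0,"rz":0},{"dx":0,"dy":0,"dz":-0.02,"rx":0,"ry":0,"rz":0},{"dx":0,"dy":0,"dz":-0.02,"rx":0,"ry":0,"rz":0},{"dx":0,"dy":0,"dz":-0.02,"rx":0,"ry":0,"rz":0},{"dx":0,"dy":0,"dz":0,"rx":0,"ry":0,"rz":0}])

```text
t: 20.4
tcp_pos: [0.4396, 0.1085, 0.1237]
tool_rot: [0.684, 0.73, -0.0, -0.0]
force: [-1.0, 1.2, 0.3]
finger_gap: 0.249
gripper_force: 43.3
```

Call:
move_arm(targets=[{"dx":0,"dy":0,"dz":-0.02,"rx":0,"ry":0,"rz":0},{"dx":0,"dy":0,"dz":-0.02,"rx":0,"ry":0,"rz":0},{"dx":0,"dy":0,"dz":-0.02,"rx":0,"ry":0,"rz":0},{"dx":0,"dy":0,"dz":-0.02,"rx":0,"ry":0,"rz":0},{"dx":0,"dy":0,"dz":-0.02,"rx":0,"ry":0,"rz":0},{"dx":0,"dy":0,"dz":-0.02,"rx":0,"ry":0,"rz":0},{"dx":0,"dy":0,"dz":0,"rx":0,"ry":0,"rz":0},{"dx":0,"dy":0,"dz":0,"rx":0,"ry":0,"rz":0},{"dx":0,"dy":0,"dz":0,"rx":0,"ry":0,"rz":0},{"dx":0,"dy":0,"dz":0,"rx":0,"ry":0,"rz":0}])

```text
t: 21.65
tcp_pos: [0.4396, 0.1085, 0.1207]
tool_rot: [0.684, 0.73, -0.0, -0.0]
force: [-1.4, 1.7, -0.3]
finger_gap: 0.25
gripper_force: 43.2
```

Hole 1 is a full-depth one: 37 mm of rod is out with no bottom felt. I'll lift and shift one pitch to hole 2.

Call:
move_arm(targets=[{"dx":0,"dy":0,"dz":0.1,"rx":0,"ry":0,"rz":0},{"dx":0,"dy":0,"dz":0.3,"rx":0,"ry":0,"rz":0},{"dx":0,"dy":0,"dz":0.4,"rx":0,"ry":0,"rz":0},{"dx":0,"dy":0,"dz":0.4,"rx":0,"ry":0,"rz":0},{"dx":0,"dy":0,"dz":0.16,"rx":0,"ry":0,"rz":0},{"dx":0,"dy":0,"dz":0.08,"rx":0,"ry":0,"rz":0},{"dx":0,"dy":0,"dz":0.08,"rx":0,"ry":0,"rz":0},{"dx":0,"dy":0,"dz":0.08,"rx":0,"ry":0,"rz":0},{"dx":0,"dy":0,"dz":0.12,"rx":0,"ry":0,"rz":0},{"dx":0,"dy":0,"dz":0,"rx":0,"ry":0,"rz":0}])

```text
t: 22.9
tcp_pos: [0.4397, 0.1085, 0.1639]
tool_rot: [0.684, 0.73, 0.0, 0.0]
force: [-0.4, 0.3, -5.0]
finger_gap: 0.257
gripper_force: 42.4
```

Call:
move_arm(targets=[{"dx":0.01,"dy":-0.1,"dz":0,"rx":0,"ry":0,"rz":0},{"dx":0.02,"dy":-0.3,"dz":0,"rx":0,"ry":0,"rz":0},{"dx":0.02,"dy":-0.3,"dz":0,"rx":0,"ry":0,"rz":0},{"dx":0.02,"dy":-0.3,"dz":0,"rx":0,"ry":0,"rz":0},{"dx":0.01,"dy":-0.24,"dz":0,"rx":0,"ry":0,"rz":0},{"dx":0.01,"dy":-0.15,"dz":0,"rx":0,"ry":0,"rz":0},{"dx":0,"dy":-0.05,"dz":0,"rx":0,"ry":0,"rz":0},{"dx":0,"dy":0,"dz":0,"rx":0,"ry":0,"rz":0},{"dx":0,"dy":0,"dz":0,"rx":0,"ry":0,"rz":0},{"dx":0,"dy":0,"dz":0,"rx":0,"ry":0,"rz":0}])

```text
t: 24.15
tcp_pos: [0.4419, 0.0727, 0.1638]
tool_rot: [0.683, 0.73, 0.0, -0.0]
force: [-0.5, 0.8, -5.0]
finger_gap: 0.256
gripper_force: 42.3
```

Call:
move_arm(targets=[{"dx":0,"dy":0,"dz":-0.08,"rx":0,"ry":0,"rz":0},{"dx":0,"dy":0,"dz":-0.08,"rx":0,"ry":0,"rz":0},{"dx":0,"dy":0,"dz":-0.04,"rx":0,"ry":0,"rz":0},{"dx":0,"dy":0,"dz":-0.02,"rx":0,"ry":0,"rz":0},{"dx":0,"dy":0,"dz":-0.02,"rx":0,"ry":0,"rz":0},{"dx":0,"dy":0,"dz":-0.02,"rx":0,"ry":0,"rz":0},{"dx":0,"dy":0,"dz":-0.02,"rx":0,"ry":0,"rz":0},{"dx":0,"dy":0,"dz":-0.02,"rx":0,"ry":0,"rz":0},{"dx":0,"dy":0,"dz":-0.02,"rx":0,"ry":0,"rz":0},{"dx":0,"dy":0,"dz":-0.02,"rx":0,"ry":0,"rz":0}])

```text
t: 25.4
tcp_pos: [0.4419, 0.0725, 0.1553]
tool_rot: [0.684, 0.73, 0.0, 0.0]
force: [-1.1, 1.6, 0.6]
finger_gap: 0.249
gripper_force: 43.2
```

Call:
move_arm(targets=[{"dx":0,"dy":0,"dz":-0.04,"rx":0,"ry":0,"rz":0},{"dx":0,"dy":0,"dz":-0.1,"rx":0,"ry":0,"rz":0},{"dx":0,"dy":0,"dz":-0.1,"rx":0,"ry":0,"rz":0},{"dx":0,"dy":0,"dz":-0.12,"rx":0,"ry":0,"rz":0},{"dx":0,"dy":0,"dz":-0.12,"rx":0,"ry":0,"rz":0},{"dx":0,"dy":0,"dz":-0.12,"rx":0,"ry":0,"rz":0},{"dx":0,"dy":0,"dz":-0.12,"rx":0,"ry":0,"rz":0},{"dx":0,"dy":0,"dz":-0.08,"rx":0,"ry":0,"rz":0},{"dx":0,"dy":0,"dz":-0.04,"rx":0,"ry":0,"rz":0},{"dx":0,"dy":0,"dz":0,"rx":0,"ry":0,"rz":0}])

```text
t: 26.65
tcp_pos: [0.4419, 0.0725, 0.1341]
tool_rot: [0.684, 0.73, -0.0, -0.0]
force: [-1.6, 1.6, -1.2]
finger_gap: 0.251
gripper_force: 43.0
```

Call:
move_arm(targets=[{"dx":0,"dy":0,"dz":-0.02,"rx":0,"ry":0,"rz":0},{"dx":0,"dy":0,"dz":-0.02,"rx":0,"ry":0,"rz":0},{"dx":0,"dy":0,"dz":-0.02,"rx":0,"ry":0,"rz":0},{"dx":0,"dy":0,"dz":-0.02,"rx":0,"ry":0,"rz":0},{"dx":0,"dy":0,"dz":-0.02,"rx":0,"ry":0,"rz":0},{"dx":0,"dy":0,"dz":-0.02,"rx":0,"ry":0,"rz":0},{"dx":0,"dy":0,"dz":-0.02,"rx":0,"ry":0,"rz":0},{"dx":0,"dy":0,"dz":0,"rx":0,"ry":0,"rz":0},{"dx":0,"dy":0,"dz":0,"rx":0,"ry":0,"rz":0},{"dx":0,"dy":0,"dz":0,"rx":0,"ry":0,"rz":0}])

```text
t: 27.9
tcp_pos: [0.4419, 0.0725, 0.1307]
tool_rot: [0.684, 0.73, -0.0, -0.0]
force: [-1.4, 2.1, -0.7]
finger_gap: 0.253
gripper_force: 43.1
```

Call:
move_arm(targets=[{"dx":0,"dy":0,"dz":-0.02,"rx":0,"ry":0,"rz":0},{"dx":0,"dy":0,"dz":-0.02,"rx":0,"ry":0,"rz":0},{"dx":0,"dy":0,"dz":-0.02,"rx":0,"ry":0,"rz":0},{"dx":0,"dy":0,"dz":-0.02,"rx":0,"ry":0,"rz":0},{"dx":0,"dy":0,"dz":-0.02,"rx":0,"ry":0,"rz":0},{"dx":0,"dy":0,"dz":-0.02,"rx":0,"ry":0,"rz":0},{"dx":0,"dy":0,"dz":-0.02,"rx":0,"ry":0,"rz":0},{"dx":0,"dy":0,"dz":0,"rx":0,"ry":0,"rz":0},{"dx":0,"dy":0,"dz":0,"rx":0,"ry":0,"rz":0},{"dx":0,"dy":0,"dz":0,"rx":0,"ry":0,"rz":0}])

```text
t: 29.15
tcp_pos: [0.4419, 0.0725, 0.1272]
tool_rot: [0.684, 0.73, -0.0, -0.0]
force: [-1.5, 2.3, 0.1]
finger_gap: 0.252
gripper_force: 43.1
```

Call:
move_arm(targets=[{"dx":0,"dy":0,"dz":-0.02,"rx":0,"ry":0,"rz":0},{"dx":0,"dy":0,"dz":-0.02,"rx":0,"ry":0,"rz":0},{"dx":0,"dy":0,"dz":-0.02,"rx":0,"ry":0,"rz":0},{"dx":0,"dy":0,"dz":-0.02,"rx":0,"ry":0,"rz":0},{"dx":0,"dy":0,"dz":-0.02,"rx":0,"ry":0,"rz":0},{"dx":0,"dy":0,"dz":-0.02,"rx":0,"ry":0,"rz":0},{"dx":0,"dy":0,"dz":-0.02,"rx":0,"ry":0,"rz":0},{"dx":0,"dy":0,"dz":-0.02,"rx":0,"ry":0,"rz":0},{"dx":0,"dy":0,"dz":0,"rx":0,"ry":0,"rz":0},{"dx":0,"dy":0,"dz":0,"rx":0,"ry":0,"rz":0}])

```text
t: 30.4
tcp_pos: [0.4419, 0.0725, 0.1232]
tool_rot: [0.684, 0.73, -0.0, -0.0]
force: [-2.2, 1.6, 0.1]
finger_gap: 0.256
gripper_force: 43.1
```

Hole 2 is full depth too (34.4 mm out, beyond the 33 mm maximum for a short hole). On to hole 3.

Call:
move_arm(targets=[{"dx":0,"dy":0,"dz":0.1,"rx":0,"ry":0,"rz":0},{"dx":0,"dy":0,"dz":0.3,"rx":0,"ry":0,"rz":0},{"dx":0,"dy":0,"dz":0.36,"rx":0,"ry":0,"rz":0},{"dx":0,"dy":0,"dz":0.36,"rx":0,"ry":0,"rz":0},{"dx":0,"dy":0,"dz":0.14,"rx":0,"ry":0,"rz":0},{"dx":0,"dy":0,"dz":0.08,"rx":0,"ry":0,"rz":0},{"dx":0,"dy":0,"dz":0.08,"rx":0,"ry":0,"rz":0},{"dx":0,"dy":0,"dz":0.08,"rx":0,"ry":0,"rz":0},{"dx":0,"dy":0,"dz":0.12,"rx":0,"ry":0,"rz":0},{"dx":0,"dy":0,"dz":0,"rx":0,"ry":0,"rz":0}])

```text
t: 31.65
tcp_pos: [0.442, 0.0725, 0.1639]
tool_rot: [0.684, 0.73, 0.0, 0.0]
force: [-0.0, -0.7, -5.2]
finger_gap: 0.248
gripper_force: 42.4
```

Call:
move_arm(targets=[{"dx":0.01,"dy":-0.1,"dz":0,"rx":0,"ry":0,"rz":0},{"dx":0.02,"dy":-0.3,"dz":0,"rx":0,"ry":0,"rz":0},{"dx":0.02,"dy":-0.3,"dz":0,"rx":0,"ry":0,"rz":0},{"dx":0.02,"dy":-0.3,"dz":0,"rx":0,"ry":0,"rz":0},{"dx":0.02,"dy":-0.24,"dz":0,"rx":0,"ry":0,"rz":0},{"dx":0.01,"dy":-0.15,"dz":0,"rx":0,"ry":0,"rz":0},{"dx":0,"dy":-0.05,"dz":0,"rx":0,"ry":0,"rz":0},{"dx":0,"dy":0,"dz":0,"rx":0,"ry":0,"rz":0},{"dx":0,"dy":0,"dz":0,"rx":0,"ry":0,"rz":0},{"dx":0,"dy":0,"dz":0,"rx":0,"ry":0,"rz":0}])

```text
t: 32.9
tcp_pos: [0.4443, 0.0367, 0.1638]
tool_rot: [0.684, 0.73, 0.0, -0.0]
force: [0.1, 0.4, -4.4]
finger_gap: 0.249
gripper_force: 42.3
```

Call:
move_arm(targets=[{"dx":0,"dy":0,"dz":-0.08,"rx":0,"ry":0,"rz":0},{"dx":0,"dy":0,"dz":-0.08,"rx":0,"ry":0,"rz":0},{"dx":0,"dy":0,"dz":-0.04,"rx":0,"ry":0,"rz":0},{"dx":0,"dy":0,"dz":-0.02,"rx":0,"ry":0,"rz":0},{"dx":0,"dy":0,"dz":-0.02,"rx":0,"ry":0,"rz":0},{"dx":0,"dy":0,"dz":-0.02,"rx":0,"ry":0,"rz":0},{"dx":0,"dy":0,"dz":-0.02,"rx":0,"ry":0,"rz":0},{"dx":0,"dy":0,"dz":-0.02,"rx":0,"ry":0,"rz":0},{"dx":0,"dy":0,"dz":-0.02,"rx":0,"ry":0,"rz":0},{"dx":0,"dy":0,"dz":-0.02,"rx":0,"ry":0,"rz":0}])

```text
t: 34.15
tcp_pos: [0.4444, 0.0365, 0.1553]
tool_rot: [0.684, 0.73, 0.0, 0.0]
force: [-0.7, 0.3, 1.5]
finger_gap: 0.25
gripper_force: 43.3
```

Call:
move_arm(targets=[{"dx":0,"dy":0,"dz":-0.04,"rx":0,"ry":0,"rz":0},{"dx":0,"dy":0,"dz":-0.1,"rx":0,"ry":0,"rz":0},{"dx":0,"dy":0,"dz":-0.1,"rx":0,"ry":0,"rz":0},{"dx":0,"dy":0,"dz":-0.12,"rx":0,"ry":0,"rz":0},{"dx":0,"dy":0,"dz":-0.12,"rx":0,"ry":0,"rz":0},{"dx":0,"dy":0,"dz":-0.12,"rx":0,"ry":0,"rz":0},{"dx":0,"dy":0,"dz":-0.12,"rx":0,"ry":0,"rz":0},{"dx":0,"dy":0,"dz":-0.08,"rx":0,"ry":0,"rz":0},{"dx":0,"dy":0,"dz":-0.02,"rx":0,"ry":0,"rz":0},{"dx":0,"dy":0,"dz":0,"rx":0,"ry":0,"rz":0}])

```text
t: 35.4
tcp_pos: [0.4443, 0.0365, 0.1347]
tool_rot: [0.684, 0.73, -0.0, -0.0]
force: [-1.4, 2.1, -1.9]
finger_gap: 0.251
gripper_force: 43.0
```

Call:
move_arm(targets=[{"dx":0,"dy":0,"dz":-0.02,"rx":0,"ry":0,"rz":0},{"dx":0,"dy":0,"dz":-0.02,"rx":0,"ry":0,"rz":0},{"dx":0,"dy":0,"dz":-0.02,"rx":0,"ry":0,"rz":0},{"dx":0,"dy":0,"dz":-0.02,"rx":0,"ry":0,"rz":0},{"dx":0,"dy":0,"dz":0,"rx":0,"ry":0,"rz":0},{"dx":0,"dy":0,"dz":0,"rx":0,"ry":0,"rz":0},{"dx":0,"dy":0,"dz":0,"rx":0,"ry":0,"rz":0},{"dx":0,"dy":0,"dz":0,"rx":0,"ry":0,"rz":0},{"dx":0,"dy":0,"dz":0,"rx":0,"ry":0,"rz":0},{"dx":0,"dy":0,"dz":0,"rx":0,"ry":0,"rz":0}])

```text
t: 36.65
tcp_pos: [0.4443, 0.0365, 0.1328]
tool_rot: [0.684, 0.73, -0.0, -0.0]
force: [-0.9, 1.1, -0.1]
finger_gap: 0.248
gripper_force: 43.1
```

Call:
move_arm(targets=[{"dx":0,"dy":0,"dz":-0.01,"rx":0,"ry":0,"rz":0},{"dx":0,"dy":0,"dz":-0.01,"rx":0,"ry":0,"rz":0},{"dx":0,"dy":0,"dz":-0.01,"rx":0,"ry":0,"rz":0},{"dx":0,"dy":0,"dz":-0.01,"rx":0,"ry":0,"rz":0},{"dx":0,"dy":0,"dz":-0.01,"rx":0,"ry":0,"rz":0},{"dx":0,"dy":0,"dz":-0.01,"rx":0,"ry":0,"rz":0},{"dx":0,"dy":0,"dz":-0.01,"rx":0,"ry":0,"rz":0},{"dx":0,"dy":0,"dz":-0.01,"rx":0,"ry":0,"rz":0},{"dx":0,"dy":0,"dz":0,"rx":0,"ry":0,"rz":0},{"dx":0,"dy":0,"dz":0,"rx":0,"ry":0,"rz":0}])

```text
t: 37.9
tcp_pos: [0.4444, 0.0365, 0.1308]
tool_rot: [0.684, 0.73, -0.0, -0.0]
force: [-2.4, 2.3, 0.4]
finger_gap: 0.252
gripper_force: 43.2
```

Call:
move_arm(targets=[{"dx":0,"dy":0,"dz":-0.01,"rx":0,"ry":0,"rz":0},{"dx":0,"dy":0,"dz":-0.01,"rx":0,"ry":0,"rz":0},{"dx":0,"dy":0,"dz":-0.01,"rx":0,"ry":0,"rz":0},{"dx":0,"dy":0,"dz":-0.01,"rx":0,"ry":0,"rz":0},{"dx":0,"dy":0,"dz":-0.01,"rx":0,"ry":0,"rz":0},{"dx":0,"dy":0,"dz":-0.01,"rx":0,"ry":0,"rz":0},{"dx":0,"dy":0,"dz":-0.01,"rx":0,"ry":0,"rz":0},{"dx":0,"dy":0,"dz":-0.01,"rx":0,"ry":0,"rz":0},{"dx":0,"dy":0,"dz":0,"rx":0,"ry":0,"rz":0},{"dx":0,"dy":0,"dz":0,"rx":0,"ry":0,"rz":0}])

```text
t: 39.15
tcp_pos: [0.4443, 0.0365, 0.1288]
tool_rot: [0.684, 0.73, -0.0, -0.0]
force: [-2.2, 1.0, 0.8]
finger_gap: 0.248
gripper_force: 43.2
```

Rod out is 28.8 mm with no bottom yet.

Call:
move_arm(targets=[{"dx":0,"dy":0,"dz":-0.01,"rx":0,"ry":0,"rz":0},{"dx":0,"dy":0,"dz":-0.01,"rx":0,"ry":0,"rz":0},{"dx":0,"dy":0,"dz":-0.01,"rx":0,"ry":0,"rz":0},{"dx":0,"dy":0,"dz":-0.01,"rx":0,"ry":0,"rz":0},{"dx":0,"dy":0,"dz":-0.01,"rx":0,"ry":0,"rz":0},{"dx":0,"dy":0,"dz":-0.01,"rx":0,"ry":0,"rz":0},{"dx":0,"dy":0,"dz":-0.01,"rx":0,"ry":0,"rz":0},{"dx":0,"dy":0,"dz":-0.01,"rx":0,"ry":0,"rz":0},{"dx":0,"dy":0,"dz":-0.01,"rx":0,"ry":0,"rz":0},{"dx":0,"dy":0,"dz":0,"rx":0,"ry":0,"rz":0}])

```text
t: 40.4
tcp_pos: [0.4445, 0.0364, 0.1279]
tool_rot: [0.684, 0.73, 0.0, 0.0]
force: [-4.4, 1.4, 15.5]
finger_gap: 0.248
gripper_force: 45.2
```

The bottom shows at TCP z 0.1279 with 15 N, so the rod is about 29.7 mm out and hole 3 is the short one. I'll ease off and release.

Call:
move_arm(targets=[{"dx":0,"dy":0,"dz":0.02,"rx":0,"ry":0,"rz":0},{"dx":0,"dy":0,"dz":0,"rx":0,"ry":0,"rz":0},{"dx":0,"dy":0,"dz":0,"rx":0,"ry":0,"rz":0},{"dx":0,"dy":0,"dz":0,"rx":0,"ry":0,"rz":0},{"dx":0,"dy":0,"dz":0,"rx":0,"ry":0,"rz":0},{"dx":0,"dy":0,"dz":0,"rx":0,"ry":0,"rz":0},{"dx":0,"dy":0,"dz":0,"rx":0,"ry":0,"rz":0},{"dx":0,"dy":0,"dz":0,"rx":0,"ry":0,"rz":0},{"dx":0,"dy":0,"dz":0,"rx":0,"ry":0,"rz":0},{"dx":0,"dy":0,"dz":0,"rx":0,"ry":0,"rz":0}], claw=60)

```text
t: 41.65
tcp_pos: [0.4444, 0.0365, 0.1271]
tool_rot: [0.684, 0.73, 0.0, 0.0]
force: [-0.4, 0.5, 0.3]
finger_gap: 0.599
gripper_force: 0.0
```

Call:
move_arm(targets=[{"dx":0,"dy":0,"dz":0.1,"rx":0,"ry":0,"rz":0},{"dx":0,"dy":0,"dz":0.3,"rx":0,"ry":0,"rz":0},{"dx":0,"dy":0,"dz":0.4,"rx":0,"ry":0,"rz":0},{"dx":0,"dy":0,"dz":0.4,"rx":0,"ry":0,"rz":0},{"dx":0,"dy":0,"dz":0.4,"rx":0,"ry":0,"rz":0},{"dx":0,"dy":0,"dz":0.3,"rx":0,"ry":0,"rz":0},{"dx":0,"dy":0,"dz":0.2,"rx":0,"ry":0,"rz":0},{"dx":0,"dy":0,"dz":0,"rx":0,"ry":0,"rz":0},{"dx":0,"dy":0,"dz":0,"rx":0,"ry":0,"rz":0},{"dx":0,"dy":0,"dz":0,"rx":0,"ry":0,"rz":0}])

```text
t: 42.9
tcp_pos: [0.4442, 0.0365, 0.1792]
tool_rot: [0.684, 0.73, -0.0, -0.0]
force: [-0.1, 0.2, -0.4]
finger_gap: 0.601
gripper_force: 0.0
```

```bash
python3 - <<'E'
from h import *
w=cams.snapshot('wrist')[:,:,::-1];sd=cams.snapshot('side')[:,:,::-1]
a=cv2.resize(w[70:330,120:390],(400,385));b=cv2.resize(sd[110:230,230:350],(400,400))
o=np.zeros((400,800,3),np.uint8);o[:385,:400]=a;o[:400,400:]=b;cv2.imwrite('pics/c4.png',o)
print(sensors.sense()['tcp_pos'])
E
```

```text
[0.44422912 0.03650953 0.1793    ]
```

View pics/c4.png

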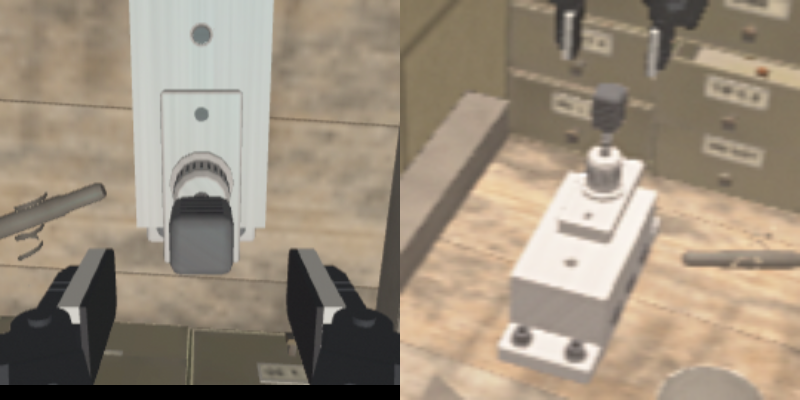

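The gauge stands flat over hole 3 and upright: head at crop (202,235), base edges parallel to the block. As a last check I'll press the head lightly with shut fingers, to make sure that the release didn't draw the rod up.

Call:
move_arm(targets=[{"dx":0,"dy":0,"dz":0,"rx":0,"ry":0,"rz":0},{"dx":0,"dy":0,"dz":0,"rx":0,"ry":0,"rz":0},{"dx":0,"dy":0,"dz":0,"rx":0,"ry":0,"rz":0},{"dx":0,"dy":0,"dz":0,"rx":0,"ry":0,"rz":0},{"dx":0,"dy":0,"dz":0,"rx":0,"ry":0,"rz":0},{"dx":0,"dy":0,"dz":-0.1,"rx":0,"ry":0,"rz":0},{"dx":0,"dy":0,"dz":-0.2,"rx":0,"ry":0,"rz":0},{"dx":0,"dy":0,"dz":-0.2,"rx":0,"ry":0,"rz":0},{"dx":0,"dy":0,"dz":-0.1,"rx":0,"ry":0,"rz":0},{"dx":0,"dy":0,"dz":0,"rx":0,"ry":0,"rz":0}], claw=0, newtons=20)

```text
t: 44.25
tcp_pos: [0.4442, 0.0365, 0.1642]
tool_rot: [0.684, 0.73, -0.0, -0.0]
force: [0.2, 0.3, 0.7]
finger_gap: -0.0
gripper_force: 0.0
```

Call:
move_arm(targets=[{"dx":0,"dy":0,"dz":-0.02,"rx":0,"ry":0,"rz":0},{"dx":0,"dy":0,"dz":-0.02,"rx":0,"ry":0,"rz":0},{"dx":0,"dy":0,"dz":-0.01,"rx":0,"ry":0,"rz":0},{"dx":0,"dy":0,"dz":-0.01,"rx":0,"ry":0,"rz":0},{"dx":0,"dy":0,"dz":-0.01,"rx":0,"ry":0,"rz":0},{"dx":0,"dy":0,"dz":-0.01,"rx":0,"ry":0,"rz":0},{"dx":0,"dy":0,"dz":-0.01,"rx":0,"ry":0,"rz":0},{"dx":0,"dy":0,"dz":0,"rx":0,"ry":0,"rz":0},{"dx":0,"dy":0,"dz":0,"rx":0,"ry":0,"rz":0},{"dx":0,"dy":0,"dz":0,"rx":0,"ry":0,"rz":0}])

```text
t: 45.5
tcp_pos: [0.4444, 0.0365, 0.1623]
tool_rot: [0.684, 0.73, 0.0, 0.0]
force: [0.0, 0.1, 0.0]
finger_gap: 0.001
gripper_force: 0.0
```

Call:
move_arm(targets=[{"dx":0,"dy":0,"dz":-0.01,"rx":0,"ry":0,"rz":0},{"dx":0,"dy":0,"dz":-0.01,"rx":0,"ry":0,"rz":0},{"dx":0,"dy":0,"dz":-0.01,"rx":0,"ry":0,"rz":0},{"dx":0,"dy":0,"dz":-0.01,"rx":0,"ry":0,"rz":0},{"dx":0,"dy":0,"dz":-0.01,"rx":0,"ry":0,"rz":0},{"dx":0,"dy":0,"dz":0,"rx":0,"ry":0,"rz":0},{"dx":0,"dy":0,"dz":0,"rx":0,"ry":0,"rz":0},{"dx":0,"dy":0,"dz":0,"rx":0,"ry":0,"rz":0},{"dx":0,"dy":0,"dz":0,"rx":0,"ry":0,"rz":0},{"dx":0,"dy":0,"dz":0,"rx":0,"ry":0,"rz":0}])

```text
t: 46.75
tcp_pos: [0.4445, 0.0365, 0.1615]
tool_rot: [0.684, 0.73, 0.0, 0.0]
force: [-0.5, 0.3, 4.9]
finger_gap: 0.001
gripper_force: 2.8
```

Contact at z 0.1615 with 4.9 N, well above the 2 N drag, so the rod is seated about 29.5 mm deep. I'll retreat.

Call:
move_arm(targets=[{"dx":0,"dy":0,"dz":0.1,"rx":0,"ry":0,"rz":0},{"dx":0,"dy":0,"dz":0.4,"rx":0,"ry":0,"rz":0},{"dx":0,"dy":0,"dz":0.6,"rx":0,"ry":0,"rz":0},{"dx":0,"dy":0,"dz":0.6,"rx":0,"ry":0,"rz":0},{"dx":0,"dy":0,"dz":0.6,"rx":0,"ry":0,"rz":0},{"dx":0,"dy":0,"dz":0.4,"rx":0,"ry":0,"rz":0},{"dx":0,"dy":0,"dz":0.2,"rx":0,"ry":0,"rz":0},{"dx":0,"dy":0,"dz":0,"rx":0,"ry":0,"rz":0},{"dx":0,"dy":0,"dz":0,"rx":0,"ry":0,"rz":0},{"dx":0,"dy":0,"dz":0,"rx":0,"ry":0,"rz":0}])

```text
t: 48.0
tcp_pos: [0.4441, 0.0365, 0.2331]
tool_rot: [0.684, 0.73, -0.0, -0.0]
force: [0.2, -0.1, -0.3]
finger_gap: -0.0
gripper_force: 0.0
```

```bash
python3 -c "
from station import order,sensors
s=sensors.sense();print(s['t'],s['tcp_pos'],s['force'])
print(order.sign_off())"
```

```text
48.0 [0.44407383 0.03652282 0.23310692] [ 0.24027115 -0.08208749 -0.25478622]
the job is handed in; nothing more can be done
None
```

The short hole is the −y one (hole_3), about 29.5 mm deep and so roughly 10.5 mm short; the gauge is left standing flat over it with its rod on the bottom, and the job was handed in at 48 s.

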